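Seat the grinding cup on the grinder's drive

TASK

Put the steel grinding cup back on the grinder: stand it upright in the round well of the white base, feel for the drive by turning the cup gently until its flat-sided socket matches, and let it go down fully home on the well's floor. Do not force it, do not tip the cup over, leave the other things on the worktop where they are, and let go at the end.

Things in the scene. Friction and masses are not known exactly. Their poses are not given: they have to be found in the camera images.
- cup_center (a point): Centre of the loose, upright steel grinding cup: on its axis, 50 mm above its underside, z up along the axis. Round, open, straight wall 58 mm in outside diameter (60 mm at the rim bead), 100 mm high, about 0.2 kg. Its black thumb tab points along +x; grip the wall across, away from the tab, above the part that enters the well (lowest 26 mm).
- cup_tab (a point): Outer part of the cup's black thumb tab, 36 mm from the cup's axis and 89 mm above its underside; axes as the cup's. The tab is 18 mm wide, 6 mm thick and reaches 45 mm from the axis; a black ridge 10 mm wide runs below it, from 40 to 88 mm above the underside, reaching 34 mm from the axis.
- cup_socket (a point): Centre of the cup's underside; axes as the cup's. Here is a D-shaped socket, open downward: round, 37 mm in diameter and 19 mm deep, cut off by one flat 10.6 mm from the axis on the +x side, the side of the thumb tab.
- grinder_base: Grinder base: a squat round white motor housing, fixed, 128 mm in diameter; origin at the centre of its underside, on the worktop. Its black dial is on its front, along -x. On top is a round well, 62 mm in diameter with a flared mouth 74 mm wide; its rim is 76 mm and its floor 50 mm above the worktop.
- well_floor (a point): Centre of the well's floor, 50 mm above the worktop; axes as the base's. The boss of the drive stands here. When the cup is home its underside lies on this floor, so that cup_center is 50 mm above this point.
- boss_top (a point): Centre of the top of the black drive boss, 16 mm above the well's floor; axes as the BASE's, not the boss's. The boss is round, 34 mm in diameter, with one flat 9 mm from the axis, edges chamfered. It does not turn. Its flat faces away from the dial, to the base's +x, give or take up to 50 degrees either way: where is not measured.
- cup: The cup itself, origin at the centre of its underside, axes as the cup's. It goes down over the boss only when its flat (tab side) faces the way of the boss's flat to within about 6 degrees; until then it stands on the boss, 16 mm too high, its lowest 10 mm inside the well's mouth.
- herb_jar_center (a point): Bystander: square glass herb jar with a green cap, 44x44x100 mm, half-way up. Not to be disturbed.
- honey_center (a point): Bystander: jar with a red lid, 58x62x86 mm, half-way up. Not to be disturbed.
- lemon_center (a point): Bystander: lemon, 83x58x58 mm, half-way up. Not to be disturbed.
- small_spoon: Bystander: teaspoon lying on the worktop, 130 mm long. Not to be disturbed.

How it is judged:
By the outcome, as a careful person would: the job done as asked, in the order asked, and still so for the second after the job is handed in, with the robot touching nothing.
It also fails if it takes over 51 s, if anything falls off the work surface, if the arm or the gripper's body presses on something with over 40 N, if the wrist force passes 120 N, or if a joint passes its speed limit or range.

ROBOT

A 6-joint arm with a two-finger parallel gripper is mounted at the origin on a cart in front of the work surface, level with it; the furniture and walls round the work are solid. World frame = base frame: x ahead of the robot, y to its left, z up, the work surface at z = 0. Lengths are in m, angles in rad, forces in N, time in s.
With the tool pointing down it reaches from about 0.35 to 0.975 m from the base axis. Payload 4.9 kg.
Tool frame: the origin (TCP) lies midway between the tips of the shut fingers; the grasp point (between the pads) lies 19 mm behind it; z points along the fingers, y is the line along which they close (so a half turn about z gives the same grasp; the last joint's range is limited). The gripper opens to 85 mm and grips with 20 to 120 N. Pads are 22 mm wide; open, the fingers measure 114 mm over their backs; the gripper's body (76 mm by 85 mm) begins 54 mm behind the grasp point. The pads swing forward as they close: fully open they stand 13 mm farther back than shut.
Start: joints at [-1.383, 0.053, 1.613, -0, 1.476, -0.119], TCP at [0.189, -0.596, 0.231] pointing down, gripper open.
Joint ranges: [-3.01, 3.01], [-1.01, 2.22], [0.06, 2.58], [-1.02, 4.17], [0.09, 2.62], [-3.14, 3.14]. Speed limits (rad/s): [2.57, 2.57, 3.14, 3.14, 3.14, 3.14].

INTERFACE

Orientations are given as a rotation vector (axis times angle).
In Python, from station import telemetry, optics, ctrl gives the robot as it stands.
- The arm moves only by the shell command python3 -m pendant 'ROWS' [FORCE]. ROWS is JSON, one flat list of numbers, 7 for each row, row after row: the turn, a rotation vector about the tool's x, y, z as a fraction of full scale, then the shift along the tool's x, y, z as a fraction of full scale, then the opening, from 0 (shut) to 1 (fully open). In form: [ax, ay, az, tx, ty, tz, fingers, ax, ay, az, tx, ty, tz, fingers, ...]. A call has 1 to 12 rows; each row is the pose to reach, as a shift and turn from the pose commanded when the call began, along the tool's axes at that moment; what a row does not reach only later rows make up. Full scale, the value 1, is 300 mm for a shift and 30 degrees for a turn. A row lasts 1/8 s, in which the tool goes at most 62.5 mm and 10.7 degrees, less where a joint would pass 70% of its speed; a pose out of reach is approached as far as the arm can. A call with a number of a shift or a turn outside -1 to 1 is refused whole. A call with a gripper value outside its range is refused whole. The fingers move at their own pace and stop on an object; FORCE is the grip in N (left out, the last holds). Time passes only in rows, so rows that repeat a pose let the fingers close. It gives the time, the measured TCP pose, the force, the opening and the grip force at its end, in the units of the state.
- telemetry.get_obs(): the state, without advancing time (a new reading comes with each control period).
- optics.get_image(name): name is "scene" or "top" or "wrist"; returns a dict with "image" (420x560x3 uint8, red, green, blue), "depth" (420x560 float32, m along the optical axis (not along the pixel's ray), 0 where there is no reading), "fx", "fy", "cx", "cy" (pixels), "rvec" (rotation vector, rad) and "tvec" (3), from world to camera coordinates, as OpenCV has them. Camera axes: x right, y down, z forward; pixel columns grow to the right and rows downward; lengths in m; the calibration is good to about 2 mm. A picture is of the moment at which its call begins.
- ctrl.finish_job(): hands the job in; it is judged then, once.
The state is a dict: "t": time; "q": joint angles; "dq": joint speeds; "effort": joint torques, N m; "tool_pos": TCP position; "tool_rot": TCP orientation; "contact_force": force on the tool from outside, world axes, zero at the start; "wrist_torque": the same for the moment, N m; "opening": finger opening in m; "grip_force": force on a finger pad.
Only numpy, scipy, OpenCV 4.12 (cv2) and the standard library are available. Lean on these libraries where they do the work, as an engineer would, in place of code of your own. Each camera call takes 0.05 s, during which the arm holds its last target. There are 200 camera calls.

## Working session

There is one attempt and no reset: what is moved stays moved. The work goes in short steps, Python scripts to look and compute and a shell command to move; the robot and the scene stay as the last step left them, time stands still between calls to the robot, and variables do not carry over. Pictures are saved under pics/ and viewed, at most 10 in all, crops included, and the job is handed in when it is done.

```bash
mkdir -p pics
cat > h.py <<'E'
import numpy as np, cv2, pickle
from station import telemetry, optics, ctrl
def snap(n,f):
    d=optics.get_image(n); pickle.dump(d,open(f'{f}.pkl','wb')); cv2.imwrite(f'pics/{f}.png',d['image'][:,:,::-1]); return d
def load(f): return pickle.load(open(f'{f}.pkl','rb'))
def world(d):
    h,w=d['depth'].shape; u,v=np.meshgrid(np.arange(w),np.arange(h)); z=d['depth']
    c=np.stack([(u-d['cx'])/d['fx']*z,(v-d['cy'])/d['fy']*z,z],-1)
    R=cv2.Rodrigues(np.array(d['rvec'],float))[0]
    return (c-np.array(d['tvec']).ravel())@R
E
python3 - <<'E'
from h import *
a=snap('top','top0');b=snap('scene','sc0')
cv2.imwrite('pics/both.png',cv2.resize(np.vstack([a['image'],b['image']])[:,:,::-1],None,fx=0.71,fy=0.71)) 
print(telemetry.get_obs())
E
```

```text
{'t': 0.1, 'q': array([-1.38301069e+00,  5.32957203e-02,  1.61414968e+00,  1.08977503e-05,
        1.47603567e+00, -1.18984546e-01]), 'dq': array([ 0.00029605, -0.00168895, -0.00280399,  0.00050357, -0.00193   ,
        0.00049129]), 'effort': array([ 5.04170876e-04, -3.94901276e+01, -3.71362245e+01, -2.03369527e-04,
        3.92955626e-03, -7.18546801e-06]), 'tool_pos': array([ 0.1886436 , -0.59525328,  0.23018714]), 'tool_rot': array([-3.10284368e+00, -4.79696168e-01,  8.49421767e-05]), 'contact_force': array([ 0.25689676,  0.76346326, -0.29250045]), 'wrist_torque': array([ 0.02026597, -0.02762802,  0.00254454]), 'grip_force': 0.0, 'opening': 0.08532071663879758}
```

View pics/top0.png

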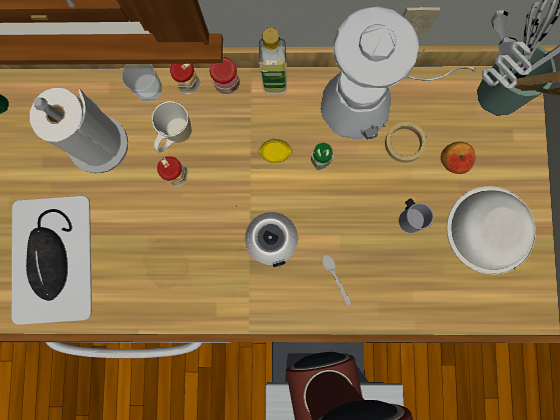

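View pics/sc0.png

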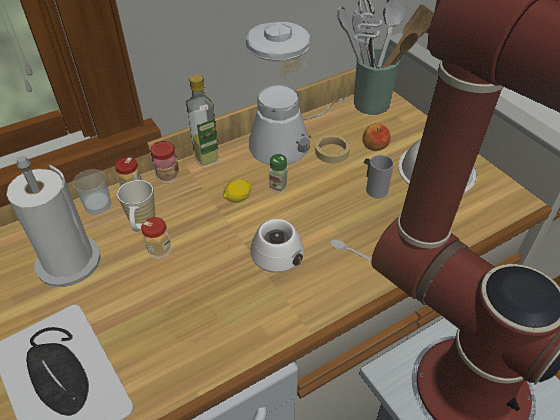

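The top view shows the base at about (271,239) with its dial at (279,264), and the cup at (415,217) with its tab at (408,204). Next I'll measure with depth and enlarge.

Run:
```python
from h import *
d=load('top0');P=world(d)
for n,(u,v) in dict(tab=(408,204),cupfl=(417,218),dial=(279,264),boss=(270,238),lemon=(276,151),herb=(322,152),bowl=(490,230),table=(300,200),jar=(170,168),app=(350,110)).items(): print(n,P[v,u].round(4))
def fit(x,y):
    A=np.c_[x,y,np.ones_like(x)];s=np.linalg.lstsq(A,x*x+y*y,rcond=None)[0];c=s[:2]/2;return c.round(4),np.sqrt(s[2]+c@c).round(4)
def reg(u0,u1,v0,v1,z0,z1):
    Q=P[v0:v1,u0:u1].reshape(-1,3);return Q[(Q[:,2]>z0)&(Q[:,2]<z1)]
for z0,z1 in((.07,.08),(.045,.053),(.06,.069)):
    Q=reg(240,302,205,275,z0,z1);print('base',z0,len(Q),fit(Q[:,0],Q[:,1]),np.ptp(Q,0))
Q=reg(395,440,195,240,.094,.106);print('cup',len(Q),fit(Q[:,0],Q[:,1]),Q.min(0),Q.max(0))
T=reg(395,440,195,240,.08,.12)
a=cv2.resize(d['image'][200:280,235:315],(480,480),interpolation=2);b=cv2.resize(d['image'][195:240,395:440],(320,480),interpolation=2)
b=cv2.resize(d['image'][187:247,385:425+20],(320,320),interpolation=2);b=np.vstack([b,np.zeros((160,320,3),np.uint8)])
cv2.imwrite('pics/c1.png',np.hstack([a,b])[:,:,::-1])
```

```text
tab [ 0.5585 -0.164   0.0925]
cupfl [ 0.5349 -0.1995  0.0226]
dial [0.4255 0.1285 0.0434]
boss [0.484  0.1485 0.069 ]
lemon [0.6911 0.1356 0.0581]
herb [0.6785 0.029  0.0974]
bowl [ 0.5003 -0.3487  0.0817]
table [ 0.5826  0.0785 -0.0014]
jar [0.643  0.3775 0.0947]
app [ 0.767  -0.0331  0.1294]
base 0.07 601 (array([0.4884, 0.1477]), np.float64(0.0394)) [0.0918875  0.09169029 0.00993899]
base 0.045 473 (array([0.4826, 0.146 ]), np.float64(0.0376)) [0.11485015 0.10990795 0.00798469]
base 0.06 344 (array([0.4862, 0.1464]), np.float64(0.0365)) [0.09953488 0.0992683  0.00891052]
cup 141 (array([ 0.5325, -0.186 ]), np.float64(0.0289)) [ 0.50305581 -0.21701313  0.09401605] [ 0.56968609 -0.1588595   0.10411141]
```

View pics/c1.png

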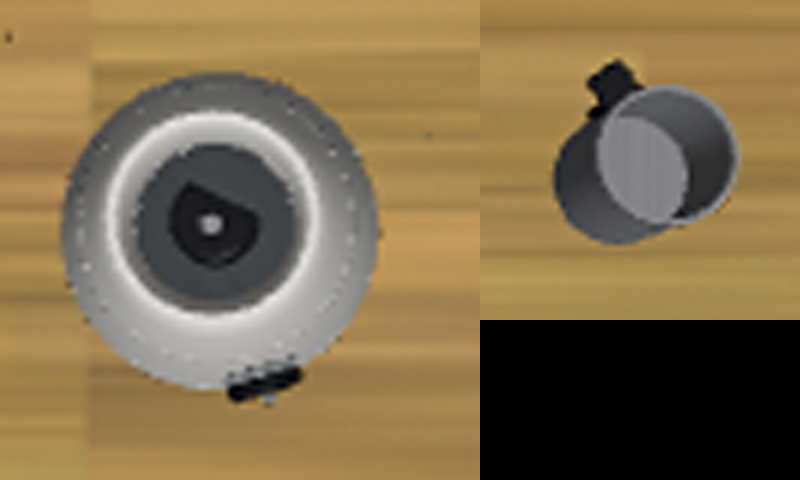

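In the crop, the boss flat runs from (188,183) to (258,212), so its normal is at a world angle of about -22°. The dial at (265,383) puts base +x at about +17°, so the offset is about -39°, which is plausible. The tab sits at about 40°. I'll move above the cup.

```bash
cat >> h.py <<'E'
def go(p,yaw):
    """fractions for a tool-down pose at TCP p with tool x at yaw (deg)"""
    o=telemetry.get_obs(); R=cv2.Rodrigues(np.array(o['tool_rot'],float))[0]
    y=np.radians(yaw); T=np.array([[np.cos(y),np.sin(y),0],[np.sin(y),-np.cos(y),0],[0,0,-1.]])
    r=cv2.Rodrigues(R.T@T)[0].ravel()
    print('turn',(np.degrees(r)/30).round(4),'shift',(R.T@(np.array(p)-o['tool_pos'])/.3).round(4),'t',o['t'],'yaw',np.degrees(np.arctan2(R[1,0],R[0,0])).round(2),'pos',o['tool_pos'].round(4))
E
python3 -c "
from h import *
go([.5325,-.186,.2],40)"
python3 -m pendant '[0,0,0,0.2,-0.127,0,1, 0,0,0,0.4,-0.254,0,1, 0,0,0,0.6,-0.38,0,1, 0,0,0,0.8,-0.5,0,1, 0,0,0,1,-0.63,0,1, 0,0,0,1,-0.63,0,1]'
python3 -c "
from h import *
go([.5325,-.186,.2],40)"
```

```text
turn [-0.0034 -0.0011 -0.7474] shift [ 1.5046 -0.9542  0.1028] t 0.1 yaw 17.58 pos [ 0.1886 -0.5953  0.2302]
t: 0.85
tool_pos: [0.4187, -0.3226, 0.2309]
tool_rot: [-3.104, -0.482, 0.0]
contact_force: [0.5, -0.9, 0.3]
opening: 0.0854
grip_force: 0.0
turn [-1.200e-03 -2.000e-04 -7.443e-01] shift [ 0.4996 -0.3188  0.1031] t 0.85 yaw 17.67 pos [ 0.4187 -0.3226  0.2309]
```

```bash
python3 -m pendant '[0,0,-0.3,0.2,-0.127,0.03,1, 0,0,-0.6,0.4,-0.254,0.06,1, 0,0,-0.745,0.5,-0.319,0.1,1, 0,0,-0.745,0.5,-0.319,0.1,1, 0,0,-0.745,0.5,-0.319,0.1,1]'
python3 - <<'E'
from h import *
go([.5325,-.186,.045],40)
d=snap('wrist','w1');P=world(d)
m=(P[...,2]>.092)&(P[...,2]<.106)&(d['depth']>.05)&(np.hypot(P[...,0]-.5325,P[...,1]+.186)<.05)
Q=P[m];print(len(Q),Q.min(0),Q.max(0))
E
```

```text
t: 1.48
tool_pos: [0.5314, -0.1885, 0.2009]
tool_rot: [-2.953, -1.073, 0.002]
contact_force: [-0.9, -0.2, -0.0]
opening: 0.0856
grip_force: 0.0
turn [-0.001   0.0016 -0.0022] shift [ 0.0085 -0.0039  0.5197] t 1.475 yaw 39.94 pos [ 0.5314 -0.1885  0.2009]
1530 [ 0.50210054 -0.21907425  0.09201102] [ 0.57130346 -0.15984321  0.10132093]
```

View pics/w1.png

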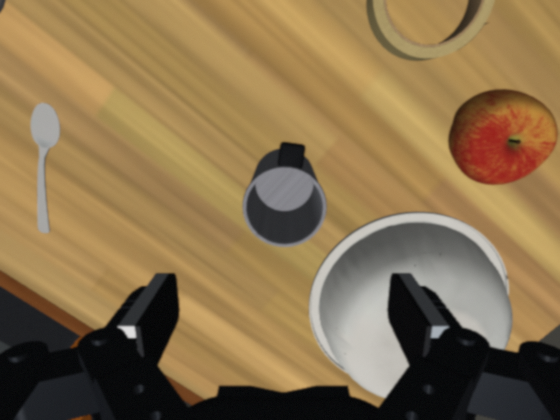

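The wrist view shows the cup rim centred near (285,205) and the tab at (291,152), so the tab is slightly off the tool's x axis. I'll fit both.

Run:
```python
from h import *
d=load('w1');P=world(d);I=d['image'].astype(int)
m=(d['depth']>.05)&(np.hypot(P[...,0]-.5325,P[...,1]+.186)<.055)
dark=m&(I.max(-1)<45)&(P[...,2]>.08)&(P[...,2]<.1)
rim=m&(P[...,2]>.096)&(P[...,2]<.103)&~dark
Q=P[rim];
from scipy.optimize import least_squares
f=lambda s:np.hypot(Q[:,0]-s[0],Q[:,1]-s[1])-.0292
s=least_squares(f,[.5325,-.186],loss='soft_l1',f_scale=.001).x
T=P[dark];print('rim',len(Q),s,np.std(f(s)));t=T.mean(0);print('tab',len(T),t,'r',np.hypot(*(t[:2]-s)),'ang',np.degrees(np.arctan2(t[1]-s[1],t[0]-s[0])))
Tt=T[np.hypot(T[:,0]-s[0],T[:,1]-s[1])>.034].mean(0);print(Tt,np.degrees(np.arctan2(Tt[1]-s[1],Tt[0]-s[0])))
```

```text
rim 1171 [ 0.53178695 -0.18929453] 0.0008943461617845991
tab 554 [ 0.56212422 -0.17016199  0.09139142] r 0.03586647551691281 ang 32.23804176811336
[ 0.56451625 -0.16870384  0.0914339 ] 32.17485701138964
```

```bash
python3 -c "
from h import *
go([.5318,-.1893,.045],32)"
```

```text
turn [0.0003 0.0007 0.2622] shift [0.001  0.0012 0.5212] t 1.525 yaw 39.87 pos [ 0.5314 -0.1892  0.2014]
```

```bash
python3 -m pendant '[0,0,0.262,0.001,0.001,0.1,1, 0,0,0.262,0.001,0.001,0.25,1, 0,0,0.262,0.001,0.001,0.4,1, 0,0,0.262,0.001,0.001,0.521,1, 0,0,0.262,0.001,0.001,0.521,1, 0,0,0.262,0.001,0.001,0.521,0.4, 0,0,0.262,0.001,0.001,0.521,0.4, 0,0,0.262,0.001,0.001,0.521,0.4, 0,0,0.262,0.001,0.001,0.521,0.4, 0,0,0.262,0.001,0.001,0.521,0.4]' 35
python3 -c "
from h import *
go([.5318,-.1893,.045],32)"
```

```text
t: 2.78
tool_pos: [0.5339, -0.1897, 0.048]
tool_rot: [3.016, 0.867, 0.005]
contact_force: [-1.9, -0.7, 6.5]
opening: 0.0569
grip_force: 38.0
turn [ 0.0085 -0.0034  0.0026] shift [-0.0053 -0.0049  0.01  ] t 2.775 yaw 32.08 pos [ 0.5339 -0.1897  0.048 ]
```

```bash
python3 -m pendant '[0,0,0,0,0,-0.05,0.4, 0,0,0,0,0,-0.2,0.4, 0,0,0,0,0,-0.4,0.4, 0,0,0.3,0,0,-0.5,0.4, 0,0,0.6,0,0,-0.5,0.4, 0,0,0.9,0,0,-0.5,0.4, 0,0,0.9,0,0,-0.5,0.4]'
python3 - <<'E'
from h import *
go([.487,.147,.20],-22)
d=snap('top','top1');P=world(d)
from scipy.optimize import least_squares
# well rim: brightest ridge, z 70-80mm
Q=P[205:275,240:302].reshape(-1,3);C=d['image'][205:275,240:302].reshape(-1,3).astype(int)
k=(Q[:,2]>.060)&(Q[:,2]<.083)&(C.min(1)>190);q=Q[k];print(len(q),q.mean(0))
f=lambda s:np.hypot(q[:,0]-s[0],q[:,1]-s[1])-s[2]
s=least_squares(f,[.487,.147,.04],loss='soft_l1',f_scale=.002).x;print('ridge',s)
# outer silhouette at table
k=(Q[:,2]>.012);q=Q[k];print('out',q.min(0),q.max(0),(q.min(0)+q.max(0))/2)
k=(C.max(1)<40)&(Q[:,2]>.055)&(Q[:,2]<.075);print('boss',k.sum(),Q[k].mean(0),np.ptp(Q[k],0))
k=(C.max(1)<50)&(Q[:,0]<.44);t=Q[k].mean(0);print('dial',k.sum(),t)
E
```

```text
t: 3.65
tool_pos: [0.5321, -0.1883, 0.1956]
tool_rot: [3.138, 0.142, 0.001]
contact_force: [0.5, -0.3, -1.5]
opening: 0.0568
grip_force: 38.2
turn [ 1.000e-04 -1.000e-03  9.061e-01] shift [-0.0487 -1.1267 -0.0149] t 3.65 yaw 5.18 pos [ 0.5321 -0.1883  0.1956]
320 [0.47921888 0.14642135 0.07526248]
ridge [0.48570082 0.14775022 0.03944901]
out [0.38835718 0.08625131 0.01211483] [0.55092721 0.21105097 1.27241976] [0.4696422  0.14865114 0.6422673 ]
boss 109 [0.48635766 0.14925623 0.06645326] [0.02798878 0.03017543 0.01190205]
dial 30 [0.42616371 0.12949776 0.04109729]
```

```bash
python3 -c "
from h import *
go([.41,.16,.20],-22)"
python3 -m pendant '[0,0,0.2,-0.1,-0.2,0,0.4, 0,0,0.4,-0.2,-0.4,0,0.4, 0,0,0.6,-0.25,-0.6,0,0.4, 0,0,0.75,-0.3,-0.8,0,0.4, 0,0,0.9,-0.3,-0.99,0,0.4, 0,0,0.9,-0.3,-0.99,0,0.4, 0,0,0.9,-0.3,-0.99,0,0.4]'
python3 - <<'E'
from h import *
go([.487,.148,.20],-22)
d=snap('wrist','w2')
E
```

```text
turn [ 1.000e-04 -6.000e-04  9.077e-01] shift [-0.2994 -1.1934 -0.0155] t 3.7 yaw 5.23 pos [ 0.5321 -0.1883  0.1954]
t: 4.58
tool_pos: [0.4163, 0.0993, 0.1951]
tool_rot: [3.085, -0.593, 0.001]
contact_force: [0.1, 0.6, -2.1]
opening: 0.0571
grip_force: 38.7
turn [ 0.0009 -0.0009  0.0076] shift [ 0.1588 -0.2381 -0.0162] t 4.575 yaw -21.77 pos [0.4163 0.0993 0.1951]
```

View pics/w2.png

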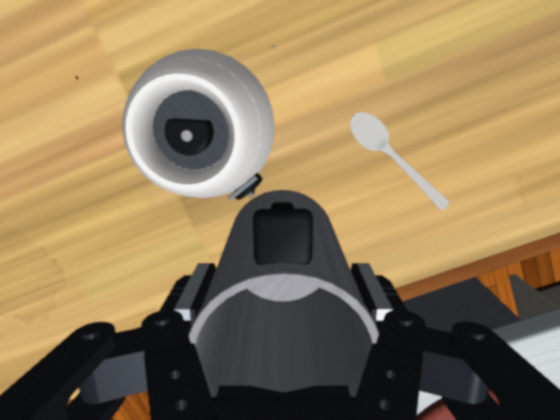

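The boss, at about (188,136), has its flat running from (166,120) to (211,121), almost square to the tab at (283,235), so the yaw is nearly right. I'll fit the well axis and the flat edge.

Run:
```python
from h import *
from scipy.optimize import least_squares
d=load('w2');P=world(d);I=d['image'].astype(int)
D=np.hypot(P[...,0]-.487,P[...,1]-.148)
def fit(k,r):
    q=P[k];f=lambda s:np.hypot(q[:,0]-s[0],q[:,1]-s[1])-(s[2] if r is None else r)
    s=least_squares(f,[.487,.148,.035],loss='soft_l1',f_scale=.001).x;return k.sum(),s.round(4),np.std(f(s)).round(4),q.mean(0).round(4)
print('rim',fit((D<.06)&(P[...,2]>.0735)&(P[...,2]<.079),None))
print('out',fit((D<.08)&(P[...,2]>.02)&(P[...,2]<.035),None))
b=(D<.025)&(P[...,2]>.0635)&(P[...,2]<.07);q=P[b];print('boss',len(q),q.mean(0),(q.min(0)+q.max(0))/2)
# flat direction: max-extent (support) along directions
c=np.array([.487,.148])
# min support = flat normal dir. boss boundary hull area side
h=cv2.convexHull((q[:,:2]*1e3).astype(np.float32))[:,0]
e=np.roll(h,-1,0)-h;L=np.hypot(*e.T)
for w in range(-50,12,3):
    n=np.array([np.cos(np.radians(w)),np.sin(np.radians(w))]);print(w,(h@n).max().round(2)-(c*1e3@n).round(2),end='; ')
# pixel edge line of flat
for (u,v) in((168,122),(208,123)):
    print(P[v,u],end=' ')
a,bb=P[122,168],P[123,208];t=(bb-a)[:2];print('ang',np.degrees(np.arctan2(t[1],t[0]))+90)
# held cup tab
o=telemetry.get_obs();T=P[(I.max(-1)<60)&(P[...,2]>.2)&(np.arange(420)[:,None]>200)&(np.arange(420)[:,None]<270)&(np.abs(np.arange(560)[None]-283)<35)]
s=o['tool_pos'];t=T.mean(0);print('tab',len(T),t,np.degrees(np.arctan2(t[1]-s[1],t[0]-s[0])),s)
cv2.imwrite('pics/c2.png',cv2.resize(d['image'][85:185,135:245][:,:,::-1],None,fx=6,fy=6,interpolation=2))
```

```text
rim (np.int64(3406), array([0.4887, 0.146 , 0.0387]), np.float64(0.0021), array([0.4913, 0.1452, 0.0752]))
out (np.int64(1021), array([0.4885, 0.1462, 0.0596]), np.float64(0.0018), array([0.4897, 0.1042, 0.0287]))
boss 1318 [0.4864308  0.14727743 0.06555334] [0.48701108 0.14654023 0.06589544]
-50 15.759999999999991; -47 15.29000000000002; -44 14.78000000000003; -41 14.230000000000018; -38 13.639999999999986; -35 13.009999999999991; -32 12.360000000000014; -29 11.75; -26 11.300000000000011; -23 11.240000000000009; -20 11.710000000000036; -17 12.340000000000032; -14 12.949999999999989; -11 13.519999999999982; -8 14.049999999999955; -5 14.54000000000002; -2 14.989999999999952; 1 15.400000000000034; 4 15.770000000000039; 7 16.099999999999966; 10 16.37999999999994; [0.50066011 0.15537924 0.06515746] [0.48917346 0.12973797 0.05874221] ang -24.13119324341953
tab 3368 [0.44972095 0.08506857 0.23803886] -22.19283789494019 [0.41646576 0.09863492 0.1950546 ]
```

View pics/c2.png

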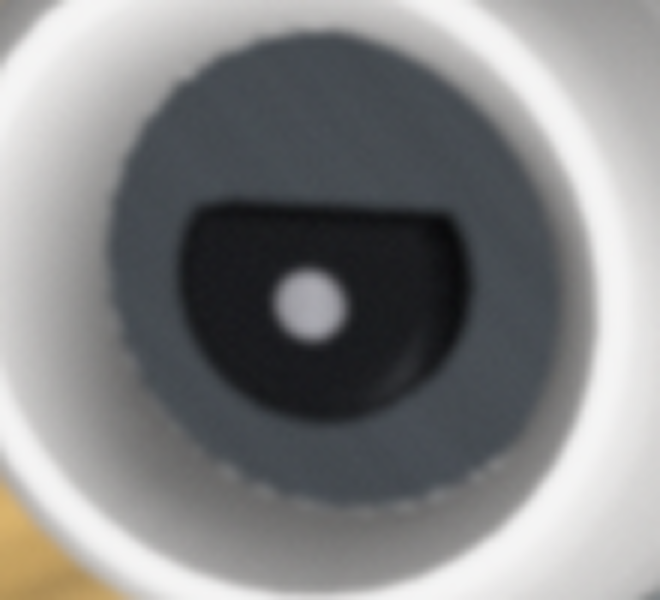

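Run:
```python
from h import *
from scipy.optimize import least_squares
d=load('w2');P=world(d);I=d['image'].astype(int);u,v=np.meshgrid(np.arange(560),np.arange(420))
k=(P[...,2]>.235)&(P[...,2]<.26)&(u>185)&(u<385)&(v>262)&(v<345)&(I.min(-1)>110)
q=P[k];print(len(q),np.percentile(q[:,2],[5,50,95]))
q=q[abs(q[:,2]-np.percentile(q[:,2],90))<.004]
s0=np.array([.4165,.0986])
f=lambda s:np.hypot(q[:,0]-s[0],q[:,1]-s[1])-.0292
s=least_squares(f,s0,loss='soft_l1',f_scale=.001).x
y=np.radians(-21.8);e=s-s0;print(len(q),s,np.std(f(s)),'tool x,y offset',e@[np.cos(y),np.sin(y)],e@[np.sin(y),-np.cos(y)])
t=np.array([.4497,.0851])-s;print(np.hypot(*t),np.degrees(np.arctan2(t[1],t[0])))
```

```text
2132 [0.23693556 0.2465836  0.24750226]
1965 [0.41411961 0.098736  ] 0.0007872219275027639 tool x,y offset -0.0022606594209960353 0.0007577276756892486
0.03810386162239574 -20.96906905476376
```

```bash
python3 -c "
from h import *
go([.4905,.1456,.195],-24.5)"
python3 -m pendant '[0,0,0.05,0.08,-0.11,0,0.4, 0,0,0.09,0.152,-0.226,0,0.4, 0,0,0.09,0.152,-0.226,0,0.4, 0,0,0.09,0.152,-0.226,0.1,0.4, 0,0,0.09,0.152,-0.226,0.2,0.4, 0,0,0.09,0.152,-0.226,0.2,0.4, 0,0,0.09,0.152,-0.226,0.2,0.4]'
python3 -c "
from h import *
go([.4905,.1456,.1136],-24.5)"
```

```text
turn [ 0.0009 -0.0005  0.0868] shift [ 1.706e-01 -2.373e-01  1.000e-04] t 4.625 yaw -21.9 pos [0.4165 0.0986 0.1951]
t: 5.5
tool_pos: [0.4846, 0.1443, 0.1362]
tool_rot: [-3.069, 0.672, -0.002]
contact_force: [1.2, 1.0, -0.7]
opening: 0.0571
grip_force: 39.1
turn [-0.0012 -0.0025 -0.0068] shift [ 0.0161 -0.0121  0.0755] t 5.5 yaw -24.7 pos [0.4846 0.1443 0.1362]
```

```bash
python3 -m pendant '[0,0,0,0.016,-0.012,0,0.4, 0,0,0,0.016,-0.012,0.02,0.4, 0,0,0,0.016,-0.012,0.04,0.4, 0,0,0,0.016,-0.012,0.055,0.4, 0,0,0,0.016,-0.012,0.065,0.4, 0,0,0,0.016,-0.012,0.065,0.4]' 
python3 -c "
from h import *
go([.4905,.1456,.1136],-24.5)"
```

```text
t: 6.25
tool_pos: [0.4895, 0.1465, 0.1151]
tool_rot: [3.069, -0.67, -0.001]
contact_force: [0.2, -0.0, -2.6]
opening: 0.0568
grip_force: 39.1
turn [ 0.0008  0.0012 -0.0043] shift [0.0043 0.0013 0.0049] t 6.25 yaw -24.63 pos [0.4895 0.1465 0.1151]
```

Free so far. I'll keep lowering in small steps and watch the force.

```bash
python3 -m pendant '[0,0,0,0.003,0.001,0.006,0.4, 0,0,0,0.003,0.001,0.012,0.4, 0,0,0,0.003,0.001,0.018,0.4, 0,0,0,0.003,0.001,0.018,0.4]' 
python3 -c "
from h import *
go([.4905,.1456,.0976],-24.5);print(telemetry.get_obs()['contact_force'])"
```

```text
t: 6.75
tool_pos: [0.4904, 0.1458, 0.1099]
tool_rot: [3.069, -0.67, -0.001]
contact_force: [0.3, -0.1, -2.8]
opening: 0.0573
grip_force: 39.1
turn [ 0.0004  0.0006 -0.0045] shift [0.0007 0.0004 0.041 ] t 6.75 yaw -24.63 pos [0.4904 0.1458 0.1099]
[ 0.3234375  -0.11158781 -2.80644696]
```

```bash
python3 -m pendant '[0,0,0,0.001,0,0.008,0.4, 0,0,0,0.001,0,0.016,0.4, 0,0,0,0.001,0,0.024,0.4, 0,0,0,0.001,0,0.032,0.4, 0,0,0,0.001,0,0.036,0.4, 0,0,0,0.001,0,0.036,0.4]' 
python3 -c "
from h import *
go([.4905,.1456,.0976],-24.5)"
```

```text
t: 7.5
tool_pos: [0.4907, 0.1457, 0.0992]
tool_rot: [3.069, -0.67, -0.0]
contact_force: [-0.9, 0.1, -1.6]
opening: 0.0563
grip_force: 39.1
turn [ 0.0002  0.0004 -0.0044] shift [-0.0003  0.0006  0.0053] t 7.5 yaw -24.63 pos [0.4907 0.1457 0.0992]
```

```bash
python3 -m pendant '[0,0,0,0,0,0.002,0.4, 0,0,0,0,0,0.004,0.4, 0,0,0,0,0,0.006,0.4, 0,0,0,0,0,0.007,0.4, 0,0,0,0,0,0.007,0.4]' 
python3 -c "
from h import *
go([.4905,.1456,.0976],-24.5)"
```

```text
t: 8.12
tool_pos: [0.491, 0.1457, 0.0981]
tool_rot: [3.069, -0.67, 0.001]
contact_force: [-2.7, -0.2, 4.7]
opening: 0.057
grip_force: 39.4
turn [-0.0001 -0.0007 -0.0044] shift [-0.0014  0.0011  0.0018] t 8.125 yaw -24.63 pos [0.491  0.1457 0.0981]
```

```bash
python3 -m pendant '[0,0,0,0,0,0,0.7, 0,0,0,0,0,0,0.8, 0,0,0,0,0,0,1, 0,0,0,0,0,0,1, 0,0,0,0,0,0,1, 0,0,0,0,0,-0.05,1, 0,0,0,0,0,-0.2,1, 0,0,0,0,0,-0.35,1, 0,0,0,0,0,-0.5,1, 0,0,0,0,0,-0.5,1]'
python3 - <<'E'
from h import *
from scipy.optimize import least_squares
d=snap('wrist','w3');P=world(d)
D=np.hypot(P[...,0]-.4887,P[...,1]-.1462);z=P[...,2]
k=(D<.034)&(D>.02)&(z>.13)&(z<.19);q=P[k];print(k.sum(),np.percentile(q[:,2],[50,90,98]))
q=q[q[:,2]>.144];A=np.c_[q[:,:2],np.ones(len(q))];n=np.linalg.lstsq(A,q[:,2],rcond=None)[0];print('tilt',n)
f=lambda s:np.hypot(q[:,0]-s[0],q[:,1]-s[1])-.0292
print(least_squares(f,[.4887,.1462],loss='soft_l1',f_scale=.001).x)
a=snap('scene','sc1')['image'];cv2.imwrite('pics/fin.png',np.hstack([cv2.resize(d['image'],(400,300)),cv2.resize(a[180:330,180:380],(400,300))])[:,:,::-1])
print(telemetry.get_obs()['contact_force'])
E
```

```text
t: 9.38
tool_pos: [0.4934, 0.1461, 0.2539]
tool_rot: [-3.065, 0.669, -0.016]
contact_force: [-0.5, -0.4, 0.2]
opening: 0.0852
grip_force: 0.0
2050 [0.14746513 0.15009312 0.15068178]
tilt [ 0.02067922 -0.01279143  0.14049321]
[0.49108653 0.14566333]
[-0.09855339  0.09519322 -0.35657454]
```

View pics/fin.png

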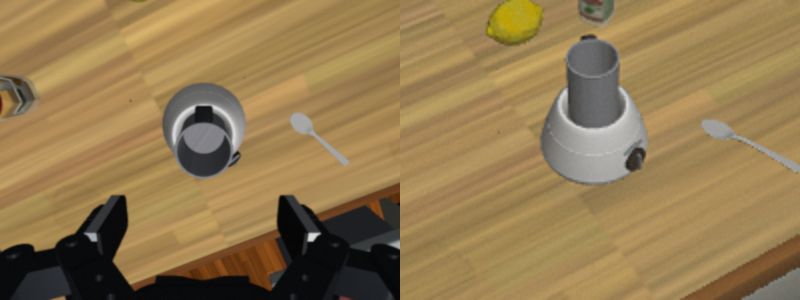

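The pictures show the cup upright in the well with its rim at 150 mm, which is fully home. The gripper is open and clear, and the spoon and lemon have not moved.

```bash
python3 -c "
from station import ctrl
print(ctrl.finish_job())"
```

```text
the job is handed in; nothing more can be done
None
```

The cup is upright and fully home on the well's floor (rim measured at 150 mm), let go and handed in at about 9.5 s; I lined its flat up with the boss by camera, so it went down without needing any feeling turn, and no force reading passed 7 N.

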